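# Clear the packing board and start the banding machine

## Task

The gift box of painted eggs is to be banded, but the thin wooden packing board is still under it: draw the board out from beneath the box, so that the box settles flat on the steel bed where it stands, without lifting, tipping or shifting the box, and lay the board flat, lengthwise, in the middle of the blue mat and let go. Then flip the red guard on the grey control box right up until it stays and press the green start button beneath it all the way down for a moment. Leave the egg cup, the ribbon spool and the egg tray where they are.

Things in the scene. Friction and masses are not known exactly. Their poses are not given: they have to be found in the camera images.
- bed: Fixed banding machine: steel plate, top 12 mm above the table, spanning x -140..140, y -270 (infeed end)..120 mm. Origin on the table under the box's place, z up. Two black stops, 18 mm high on the plate, at y -85..-71, x 76..100 and -100..-76 mm: they hold the box back while the board comes out between them towards -y. The board's end can be pulled all the way along the infeed.
- arch_mid (a point): Middle of the top of the fixed blue strap arch over the box, 224 mm above the table. In the bed's frame: crossbar underside 202 mm up, y 10..50 mm; posts 14 mm thick at x +-132 mm.
- board: Loose thin wooden board, 60 (its x) x 160 (its y) x 6 mm (z), 60 g. Origin at the centre of its underside. It lies on the steel bed under the box; its long axis runs nearly along the bed's y, and 32 to 42 mm of its -y end stand out beyond the box's face, between the stops.
- gift_box: Loose cardboard gift box, six painted eggs fixed in its top: 200 (x) x 140 (y) x 110 mm, 141 with the eggs; 0.3 to 0.65 kg. Origin at the centre of its underside. It stands on the board, its -y face 1 to 2 mm from the stops, against which it may settle as the board goes. Too tall for an upright gripper over the short free end of the board: lean away from the box.
- mat: Fixed blue felt mat on the table, 240 (x) x 140 (y) x 4 mm. Origin at the centre of its underside. The board belongs in its middle, its 160 mm length along the mat's x (either way round).
- ctrl: Fixed grey control box on the table, 130 (x) x 100 (y) x 50 mm high. Origin at the centre of its underside; -x is its front. On top: the green button, two black cheeks beside it (14 mm high, inner faces 64 mm apart), two hinge lugs behind it (32 mm high) and the red guard over them.
- guard (a joint): Hinge of the red guard: 0 closed, grows as it opens up and back (towards the control box's +x), stop at 2.1 rad. A stiff hinge: it stays at any angle; about 0.5 N at the tab moves it. Right up means beyond 1.5 rad, better near 2.
- guard_tab (a point): Grip point in the yellow tab of the guard: the tab is 22 mm long (along the control box's x), 16 mm wide (y) and 8 mm thick; the point is its middle in width and thickness, 9 mm from its tip. It moves with the guard on a circle round the hinge; the closed tab stands 22 mm clear above the control box.
- guard_hinge (a point): Middle of the guard's hinge axis, which runs along the control box's y, 80 mm above the table; the tab point is 65 mm in front of it and 4 mm below it when closed.
- start (a joint): Travel of the green start button: 0 up, 0.006 m fully down; a spring, about 5 N when fully down.
- start_top (a point): Centre of the top face of the green start button (26 mm across), 72 mm above the table, under the closed guard.
- egg_cup: Loose white egg cup with a red egg, 46 mm across, 70 mm high, origin at the centre of its underside; leave alone.
- spool: Loose spool of red ribbon, 84 mm across, 40 mm high, origin at the centre of its underside; leave alone.
- egg_tray: Loose white tray with four eggs, 105 x 105 x 53 mm, origin at the centre of its underside; leave alone.
There are look-alikes about, which are no part of the job. Several things have the shape of the board; the one meant has the colours described above.

How it is judged:
By the outcome, as a careful person would: the job done as asked, in the order asked, and still so for the second after the job is handed in, with the robot touching nothing.
It also fails if it takes over 72 s, if anything falls off the work surface, if the arm or the gripper's body presses on something with over 40 N, if the wrist force passes 120 N, or if a joint passes its speed limit or range.

## Robot

A 6-joint arm with a two-finger parallel gripper is mounted at the origin on the work surface. World frame = base frame: x ahead of the robot, y to its left, z up, the work surface at z = 0. Lengths are in m, angles in rad, forces in N, time in s.
With the tool pointing down it reaches from about 0.325 to 0.85 m from the base axis. Payload 15.5 kg.
Tool frame: the origin (TCP) lies at the very end of the fingers, on their centre line; the grasp point (between the pads) lies 19 mm behind it; z points along the fingers, y is the line along which they close (so a half turn about z gives the same grasp; the last joint's range is limited). The gripper opens to 91 mm and grips with 3 to 60 N. Pads are 32 mm wide; open, the fingers measure 118 mm over their backs; the gripper's body (76 mm by 178 mm) begins 60 mm behind the grasp point.
Start: joints at [1.159, 0.494, 1.345, -0, 1.302, -0.096], TCP at [0.194, 0.594, 0.214] pointing down, gripper open.
Joint ranges: [-2.91, 2.91], [-0.82, 2.16], [0.22, 2.67], [-1.22, 4.37], [0.12, 2.79], [-3.08, 3.08]. Speed limits (rad/s): [1.89, 1.89, 2.57, 3.01, 3.01, 3.01].

## Interface

Orientations are given as [roll, pitch, yaw] about the fixed x, y, z axes, in that order (R = Rz(yaw) Ry(pitch) Rx(roll)).
In Python, from cell import state, optics, job gives the robot as it stands.
- The arm moves only by the tool servo_tool, never from a script. Its argument "increments" is a list of rows, each a list of 2 entries, a list of its own where there are three numbers: the shift along the tool's x, y, z in mm, then the turn, a rotation vector about the tool's x, y, z in rad. In form: [[[x, y, z], [wx, wy, wz]], ...]. A call has 1 to 20 rows; each row is the pose to reach, as a shift and turn from the pose commanded when the call began, along the tool's axes at that moment; what a row does not reach only later rows make up. A row lasts 1/10 s, in which the tool goes at most 50 mm and 8.59 degrees, less where a joint would pass 70% of its speed; a pose out of reach is approached as far as the arm can. A call with a gripper value outside its range is refused whole. "hand" is the finger opening in mm, from 0 to 91.2, set as the call begins (left out, the last holds). The fingers move at their own pace and stop on an object; "force" is the grip in N (left out, the last holds). Time passes only in rows, so rows that repeat a pose let the fingers close. It gives the time, the measured TCP pose, the force, the opening and the grip force at its end, in the units of the state.
- state(): the state, without advancing time (a new reading comes with each control period).
- optics.grab_frame(name): name is "scene" or "side" or "wrist"; returns the picture (420x560x3 uint8, red, green, blue); there is no depth.
- optics.camera_model(name): a dict with "intrinsics" (3x3 intrinsics, pixels), "R" (3x3) and "t" (3): a world point X has camera coordinates R X + t. Camera axes: x right, y down, z forward; pixel columns grow to the right and rows downward; lengths in m; the calibration is good to about 2 mm. The wrist camera is an equidistant fisheye: a pixel r from the principal point sees the ray r / f radians off the axis. A picture is of the moment at which its call begins: read the wrist's pose just before it. camera_model takes no time and is no camera call; for the wrist camera it gives the pose at the moment of the call.
- job.sign_off(): hands the job in; it is judged then, once.
The state is a dict: "clock": time; "qpos": joint angles; "qd": joint speeds; "tau": joint torques, N m; "position": TCP position; "eef_rot": TCP orientation; "contact_force": force on the tool from outside, world axes, zero at the start; "torque": the same for the moment, N m; "finger_gap": opening from 0.0 (shut) to 1.0 (fully open); "finger_force": force on a finger pad.
Only numpy, scipy, OpenCV 4.12 (cv2) and the standard library are available. Lean on these libraries where they do the work, as an engineer would, in place of code of your own. Each camera call takes 0.05 s, during which the arm holds its last target. There are 200 camera calls.

## Working session

There is one attempt and no reset: what is moved stays moved. The work goes in short steps, Python scripts to look and compute and a tool call to move; the robot and the scene stay as the last step left them, time stands still between calls to the robot, and variables do not carry over. Pictures are saved under pics/ and viewed, at most 12 in all, crops included, and the job is handed in when it is done.

Besides the shell and the picture viewer there is one more tool, called as name(argument=value, ...) on one line, values as JSON. servo_tool: Moves the arm, as the interface text tells. Its arguments: {"type":"object","properties":{"increments":{"type":"array"},"hand":{"type":"number"},"force":{"type":"number"}},"required":["increments"]}

```bash
ls; mkdir -p pics; python3 - <<'E'
from cell import state, optics, job
import cv2,numpy as np
print(state())
for n in ("scene","side"):
    im=optics.grab_frame(n); cv2.imwrite(f"pics/{n}0.png",cv2.cvtColor(im,cv2.COLOR_RGB2BGR))
    m=optics.camera_model(n); print(n,m); print(-np.array(m["R"]).T@m["t"])
E
```

```text
pics
{'clock': 0.0, 'qpos': array([ 1.15950053e+00,  4.94207324e-01,  1.34614326e+00, -5.22647824e-06,
        1.30250014e+00, -9.54887967e-02]), 'qd': array([-8.79825070e-05,  9.96696212e-04,  5.65400696e-04, -2.31712167e-04,
       -6.23209724e-04,  7.60305195e-04]), 'tau': array([-7.94058506e-04, -8.78790879e+01, -3.81859624e+01,  7.04713049e-02,
        5.31938032e-02, -1.32984446e-04]), 'position': array([0.19395051, 0.5937356 , 0.21331915]), 'eef_rot': array([-3.14033983e+00, -1.14934541e-04,  2.82578697e+00]), 'contact_force': array([0.00206313, 0.03376681, 0.16733068]), 'torque': array([ 0.02677094,  0.03151999, -0.01858116]), 'finger_force': 0.0, 'finger_gap': 1.0035316049120677}
scene {'intrinsics': array([[447.52361822,   0.        , 273.13239628],
       [  0.        , 447.52361822, 209.99298417],
       [  0.        ,   0.        ,   1.        ]]), 'R': array([[-0.20363061,  0.97900372, -0.0092887 ],
       [ 0.79556781,  0.15993185, -0.5843746 ],
       [-0.57061935, -0.12638635, -0.81143087]]), 't': array([ 0.1247137 , -0.30872784,  1.54598332])}
[1.15317744 0.12267143 1.07520431]
side {'intrinsics': array([[532.21802939,   0.        , 287.15014856],
       [  0.        , 532.21802939, 207.60269262],
       [  0.        ,   0.        ,   1.        ]]), 'R': array([[ 9.38609951e-01,  3.44979420e-01,  7.47670344e-04],
       [ 2.16346561e-01, -5.86938518e-01, -7.80190580e-01],
       [-2.68710858e-01,  7.32456399e-01, -6.25541445e-01]]), 't': array([-0.48330138, -0.00555589,  1.53816392])}
[ 0.86815483 -0.96316994  0.95821197]
```

View pics/scene0.png

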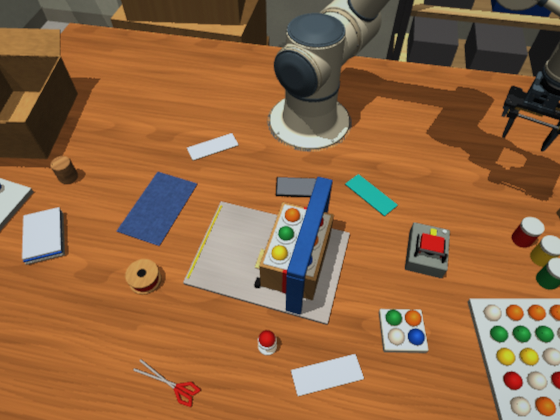

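View pics/side0.png

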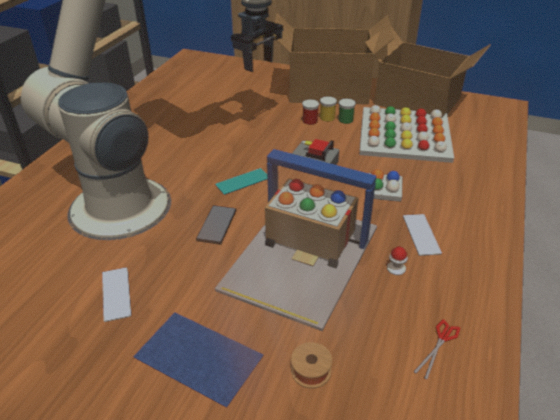

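The scene view shows the bed with its yellow infeed edge at (203,243), the mat at (158,208) and the control box at (430,248). In the side view the board end is at (305,257), the mat at (199,355) and the control box at (317,150).

```bash
cat > h.py <<'E'
import numpy as np,cv2
from cell import state, optics, job
def cast(n,uv,z,m=None):
    m=m or optics.camera_model(n); uv=np.atleast_2d(uv).astype(float)
    R=np.array(m["R"]);C=-R.T@m["t"]
    d=np.c_[uv,np.ones(len(uv))]@np.linalg.inv(m["intrinsics"]).T@R
    return C+d*((z-C[2])/d[:,2])[:,None]
def proj(n,X):
    m=optics.camera_model(n);p=(np.atleast_2d(X)@np.array(m["R"]).T+m["t"])@np.array(m["intrinsics"]).T
    return p[:,:2]/p[:,2:]
def tri(a,b):  # a,b = (name,uv)
    A=[];B=[]
    for n,uv in (a,b):
        m=optics.camera_model(n);R=np.array(m["R"]);C=-R.T@m["t"]
        d=R.T@np.linalg.inv(m["intrinsics"])@np.r_[uv,1.];d/=np.linalg.norm(d)
        P=np.eye(3)-np.outer(d,d);A.append(P);B.append(P@C)
    return np.linalg.solve(sum(A),sum(B))
E
python3 - <<'E'
from h import *
for n,roi in (("scene",(110,165,95,85)),("side",(130,310,140,95))):
    im=cv2.imread(f"pics/{n}0.png");hsv=cv2.cvtColor(im,cv2.COLOR_BGR2HSV)
    x,y,w,h=roi
    mk=np.zeros(im.shape[:2],np.uint8);mk[y:y+h,x:x+w]=cv2.inRange(hsv,(95,60,20),(130,255,255))[y:y+h,x:x+w]
    mk=cv2.morphologyEx(mk,cv2.MORPH_OPEN,np.ones((3,3)))
    c=max(cv2.findContours(mk,0,2)[0],key=cv2.contourArea)
    P=cast(n,c[:,0],.004)[:,:2]
    r=cv2.minAreaRect((P*1000).astype(np.float32));print(n,"mat",r)
    # yellow bed strip
    x,y,w,h=(180,200,60,90) if n=="scene" else (215,280,110,45)
    yk=cv2.inRange(hsv,(22,90,120),(35,255,255));v,u=np.nonzero(yk[y:y+h,x:x+w])
    P=cast(n,np.c_[u+x,v+y],.012)[:,:2]*1000
    print("yellow",len(u),cv2.minAreaRect(P.astype(np.float32)))
    # stack crops
im=cv2.imread("pics/side0.png");s=cv2.imread("pics/scene0.png")
a=cv2.resize(im[120:190,270:370],(400,280),interpolation=2);b=cv2.resize(s[210:280,390:490],(400,280),interpolation=2)
c=cv2.resize(im[220:290,250:350],(400,280),interpolation=2);d=cv2.resize(s[190:330,170:370],(400,280),interpolation=2)
cv2.imwrite("pics/c1.png",np.vstack([np.hstack([a,b]),np.hstack([c,d])]))
E
```

```text
scene mat ((453.7326965332031, -382.8778076171875), (138.56436157226562, 237.27197265625), 81.03147888183594)
yellow 181 ((542.6932373046875, -209.65109252929688), (7.062771797180176, 250.39031982421875), 84.74116516113281)
side mat ((453.61151123046875, -383.8863525390625), (137.15406799316406, 236.69024658203125), 80.9958267211914)
yellow 186 ((544.2001342773438, -207.8496856689453), (6.348996639251709, 246.17169189453125), 85.02922821044922)
```

View pics/c1.png

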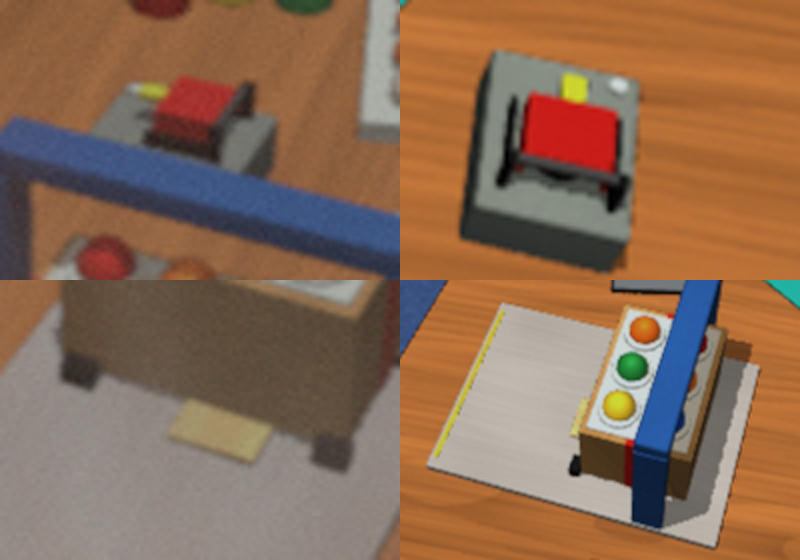

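```bash
python3 - <<'E'
from h import *
np.set_printoptions(precision=1,suppress=True)
S=1000
b=cast("scene",[(221.5,201.5),(184,282.5),(328.5,323.5),(350,233.5)],.012)*S;print("bed",b[:,:2],b.mean(0)[:2])
print("board tri L,R",cast("side",[(292,258.5),(317,265.25),(297.5,250)],.018)[:,:2]*S)
for n in ("scene","side"):
    im=cv2.imread(f"pics/{n}0.png");hsv=cv2.cvtColor(im,cv2.COLOR_BGR2HSV)
    x,y,w,h=(405,215,50,60) if n=="scene" else (292,130,45,40)
    yk=cv2.inRange(hsv,(22,110,110),(35,255,255))[y:y+h,x:x+w];rk=(cv2.inRange(hsv,(0,150,90),(8,255,255))|cv2.inRange(hsv,(172,150,90),(180,255,255)))[y:y+h,x:x+w]
    for nm,k,z in (("tab",yk,.08),("red",rk,.086)):
        c=max(cv2.findContours(k,0,2)[0],key=cv2.contourArea)[:,0]+[x,y]
        print(n,nm,c.mean(0),cv2.minAreaRect((cast(n,c,z)[:,:2]*S).astype(np.float32)))
    # board end
    if n=="side":
        x,y,w,h=285,240,40,30;k=cv2.inRange(hsv,(15,70,90),(30,255,255))[y:y+h,x:x+w]
        c=max(cv2.findContours(k,0,2)[0],key=cv2.contourArea)[:,0]+[x,y];print("board",cv2.contourArea(c),cv2.minAreaRect((cast(n,c,.018)[:,:2]*S).astype(np.float32)))
t=cast("scene",[(413.25,222.5),(449.5,230)],.05)*S;print("ctrl front edge",t[:,:2],np.degrees(np.arctan2(*(t[1]-t[0])[[1,0]])))
E
```

```text
bed [[ 405.3 -199.7]
 [ 681.5 -224.7]
 [ 717.1  161.7]
 [ 442.7  185.9]] [561.7 -19.2]
board tri L,R [[546.6 -50.7]
 [613.1 -51.8]
 [549.3 -16.5]]
scene tab [433. 232.] ((438.592529296875, 395.445556640625), (15.481801986694336, 21.38359260559082), 89.77448272705078)
scene red [431.6 242. ] ((477.88934326171875, 391.4595031738281), (57.89244842529297, 48.45247268676758), 85.40323638916016)
side tab [307.6 142.4] ((440.03887939453125, 391.7166748046875), (18.86525535583496, 17.6173152923584), 20.249204635620117)
side red [317.8 146.1] ((475.4938049316406, 373.40863037109375), (79.83209228515625, 48.836002349853516), 86.15534973144531)
board 614.0 ((569.8946533203125, -17.491539001464844), (102.36640930175781, 92.46922302246094), 20.227771759033203)
ctrl front edge [[397.7 350.5]
 [403.3 447.6]] 86.68699192180641
```

```bash
cat >> h.py <<'E'
from scipy.spatial.transform import Rotation as Ro
def inc(pos,yaw,lean=0,roll=0):
    """increment (tool axes) from the present pose to pos [mm]; tool x at yaw deg, tool z tipped lean deg towards tool x"""
    s=state();R0=Ro.from_euler("xyz",s["eef_rot"])
    R1=Ro.from_euler("z",yaw,degrees=True)*Ro.from_euler("x",180,degrees=True)*Ro.from_euler("y",lean,degrees=True)
    d=R0.inv().apply(np.array(pos)-s["position"]*1000); w=(R0.inv()*R1).as_rotvec()
    print(pos,"shift",d.round(1).tolist(),"turn",w.round(4).tolist(),"axis",R1.apply([0,0,1]).round(2))
E
python3 - <<'E'
from h import *
inc([194,594,330],162,0)
inc([569,-130,310],84.9,25)
inc([569,-95,131],84.9,25)
E
```

```text
[194, 594, 330] shift [0.0, 0.1, -116.6] turn [-0.0011, -0.0001, -0.0016] axis [ 0.  0. -1.]
[569, -130, 310] shift [-581.3, -571.6, -96.1] turn [-0.2939, 0.3688, 1.3211] axis [ 0.04  0.42 -0.91]
[569, -95, 131] shift [-570.4, -538.2, 82.9] turn [-0.2939, 0.3688, 1.3211] axis [ 0.04  0.42 -0.91]
```

servo_tool(increments=[[[0,0,-50],[0,0,0]],[[0,0,-100],[0,0,0]],[[-30,-30,-116],[0,0,0]],[[-581,-572,-96],[-0.294,0.369,1.321]],[[-581,-572,-96],[-0.294,0.369,1.321]],[[-581,-572,-96],[-0.294,0.369,1.321]],[[-581,-572,-96],[-0.294,0.369,1.321]],[[-581,-572,-96],[-0.294,0.369,1.321]],[[-581,-572,-96],[-0.294,0.369,1.321]],[[-581,-572,-96],[-0.294,0.369,1.321]],[[-581,-572,-96],[-0.294,0.369,1.321]],[[-581,-572,-96],[-0.294,0.369,1.321]],[[-581,-572,-96],[-0.294,0.369,1.321]],[[-581,-572,-96],[-0.294,0.369,1.321]],[[-581,-572,-96],[-0.294,0.369,1.321]],[[-581,-572,-96],[-0.294,0.369,1.321]],[[-581,-572,-96],[-0.294,0.369,1.321]],[[-581,-572,-96],[-0.294,0.369,1.321]],[[-581,-572,-96],[-0.294,0.369,1.321]],[[-581,-572,-96],[-0.294,0.369,1.321]]])

```text
clock: 2.1
position: [0.5704, -0.1347, 0.3084]
eef_rot: [-3.141, -0.437, 1.478]
contact_force: [-0.9, 0.5, 0.6]
finger_gap: 1.001
finger_force: 0.0
```

```bash
cat >> h.py <<'E'
def wcast(uv,z,m):
    K=np.array(m["intrinsics"]);R=np.array(m["R"]);C=-R.T@m["t"];uv=np.atleast_2d(uv).astype(float)
    p=(uv-K[:2,2])/[K[0,0],K[1,1]];r=np.hypot(*p.T)+1e-9
    d=np.c_[p*(np.sin(r)/r)[:,None],np.cos(r)]@R
    return C+d*((z-C[2])/d[:,2])[:,None]
def shot(f,n="wrist"):
    m=optics.camera_model(n);im=cv2.cvtColor(optics.grab_frame(n),cv2.COLOR_RGB2BGR);cv2.imwrite(f,im);return im,m
E
python3 - <<'E'
from h import *
im,m=shot("pics/w1.png");print(m["intrinsics"],-np.array(m["R"]).T@m["t"])
import pickle;pickle.dump(m,open("w1.pkl","wb"))
E
```

```text
[[325.1922621    0.         275.03502998]
 [  0.         325.1922621  202.56840343]
 [  0.           0.           1.        ]] [ 0.57043244 -0.1406773   0.49430539]
```

View pics/w1.png

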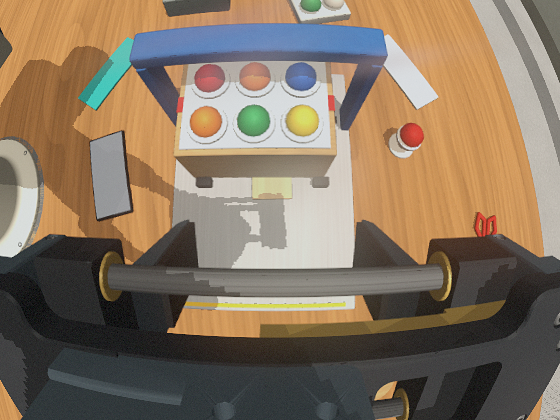

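The wrist view shows the board's free end at about (272,188), between the stops at (204,183) and (320,183).

```bash
python3 - <<'E'
from h import *
import pickle;m=pickle.load(open("w1.pkl","rb"));im=cv2.imread("pics/w1.png");hsv=cv2.cvtColor(im,cv2.COLOR_BGR2HSV)
np.set_printoptions(precision=1,suppress=True)
k=cv2.inRange(hsv,(15,60,120),(35,255,255));k[:172]=0;k[215:]=0;k[:,:235]=0;k[:,310:]=0
c=max(cv2.findContours(k,0,2)[0],key=cv2.contourArea)[:,0];print(cv2.boundingRect(c),hsv[188,272],hsv[165,272])
P=wcast(c,.018,m)[:,:2]*1000;r=cv2.minAreaRect(P.astype(np.float32));print(r,cv2.boxPoints(r))
k=cv2.inRange(hsv,(20,90,120),(35,255,255));v,u=np.nonzero(k[296:312,185:345]);
P=wcast(np.c_[u+185,v+296],.012,m)[:,:2]*1000;print("strip",cv2.minAreaRect(P.astype(np.float32)))
k=cv2.inRange(im,(0,0,0),(70,70,70));k[:170]=0;k[195:]=0
for x0,x1 in((192,218),(308,334)):
    kk=k.copy();kk[:,:x0]=0;kk[:,x1:]=0;v,u=np.nonzero(kk);print("stop px",u.min(),u.max(),v.min(),v.max(),wcast([(u.mean(),v.min()+4)],.030,m)[0,:2]*1000)
E
```

```text
(252, 176, 39, 23) [ 27  60 210] [ 18  51 135]
((573.955322265625, -33.67149353027344), (33.88872528076172, 57.18580627441406), 84.66494750976562) [[543.9 -47.9]
 [600.8 -53.2]
 [604.  -19.5]
 [547.1 -14.1]]
strip ((547.3477783203125, -209.03453063964844), (6.666714668273926, 239.32530212402344), 84.68811798095703)Traceback (most recent call last):
  File "<stdin>", line 11, in <module>
    return umr_minimum(a, axis, None, out, keepdims, initial, where)
ValueError: zero-size array to reduction operation minimum which has no identity
```

```bash
python3 - <<'E'
from h import *
inc([570,-80,111],84.7,25)
inc([573.5,-38.5,21],84.7,25)
E
```

```text
[570, -80, 111] shift [-35.8, -4.5, 201.4] turn [-0.001, -0.0013, 0.0005] axis [ 0.04  0.42 -0.91]
[573.5, -38.5, 21] shift [-36.2, -4.8, 300.5] turn [-0.001, -0.0013, 0.0005] axis [ 0.04  0.42 -0.91]
```

servo_tool(increments=[[[-20,-3,50],[0,0,0]],[[-36,-5,100],[0,0,0]],[[-36,-5,150],[0,0,0]],[[-36,-5,200],[0,0,0]],[[-36,-5,230],[0,0,0]],[[-36,-5,255],[0,0,0]],[[-36,-5,270],[0,0,0]],[[-36,-5,280],[0,0,0]],[[-36,-5,287],[0,0,0]],[[-36,-5,287],[0,0,0]],[[-36,-5,287],[0,0,0]]], hand=80)

```text
clock: 3.25
position: [0.572, -0.0412, 0.0353]
eef_rot: [3.14, -0.437, 1.482]
contact_force: [0.5, 0.2, 0.2]
finger_gap: 0.876
finger_force: 0.0
```

```bash
python3 - <<'E'
from h import *
s=state();print(s["position"],s["contact_force"])
inc([573.5,-38.5,20.5],84.7,25)
a,m=shot("pics/w2.png");b,_=shot("pics/s2.png","side")
cv2.imwrite("pics/c2.png",np.hstack([cv2.resize(a[100:310,140:420],(400,300)),cv2.resize(b[170:305,220:400],(400,300),interpolation=2)]))
E
```

```text
[ 0.57201967 -0.04116092  0.03529176] [0.4517421  0.15652367 0.22810553]
[573.5, -38.5, 20.5] shift [-3.7, 1.2, 14.6] turn [-0.0005, -0.0009, 0.0037] axis [ 0.04  0.42 -0.91]
```

View pics/c2.png

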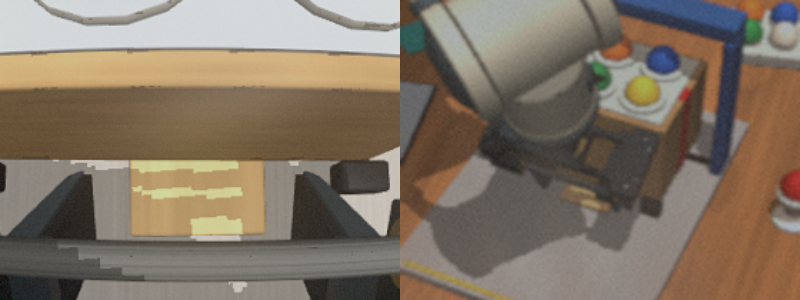

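The board end (crop x 131–265) sits centred between the fingers (93–295), clear of the stops. I'll descend and grip.

servo_tool(increments=[[[-2,1,7],[0,0,0]],[[-4,1,12],[0,0,0]],[[-4,1,15],[0,0,0]],[[-4,1,15],[0,0,0]],[[-4,1,15],[0,0,0]]])

```text
clock: 3.85
position: [0.573, -0.0384, 0.0193]
eef_rot: [3.141, -0.437, 1.482]
contact_force: [-0.6, -0.9, 2.3]
finger_gap: 0.88
finger_force: 0.9
```

servo_tool(increments=[[[0,0,0],[0,0,0]],[[0,0,0],[0,0,0]],[[0,0,0],[0,0,0]],[[0,0,0],[0,0,0]],[[0,0,0],[0,0,0]],[[0,0,0],[0,0,0]]], hand=40, force=30)

```text
clock: 4.45
position: [0.573, -0.0384, 0.0194]
eef_rot: [3.141, -0.438, 1.482]
contact_force: [0.2, 0.3, 0.5]
finger_gap: 0.629
finger_force: 30.0
```

```bash
python3 - <<'E'
from h import *
p=state()["position"]*1000;d=np.array([.091,.996])
for k in(0,30,165):inc([*(p[:2]-k*d),p[2]],84.7,25)
E
```

```text
[np.float64(573.0296172896756), np.float64(-38.35372264420128), np.float64(19.382350781512315)] shift [0.0, 0.0, 0.0] turn [-0.0011, -0.0012, 0.0033] axis [ 0.04  0.42 -0.91]
[np.float64(570.2996172896756), np.float64(-68.23372264420128), np.float64(19.382350781512315)] shift [-27.2, -0.1, -12.7] turn [-0.0011, -0.0012, 0.0033] axis [ 0.04  0.42 -0.91]
[np.float64(558.0146172896756), np.float64(-202.69372264420127), np.float64(19.382350781512315)] shift [-149.5, -0.3, -69.9] turn [-0.0011, -0.0012, 0.0033] axis [ 0.04  0.42 -0.91]
```

servo_tool(increments=[[[-3,0,-1],[0,0,0]],[[-6,0,-3],[0,0,0]],[[-10,0,-5],[0,0,0]],[[-14,0,-7],[0,0,0]],[[-18,0,-8],[0,0,0]],[[-22,0,-10],[0,0,0]],[[-26,0,-12],[0,0,0]],[[-30,0,-14],[0,0,0]],[[-34,0,-16],[0,0,0]],[[-38,0,-18],[0,0,0]],[[-42,0,-20],[0,0,0]],[[-46,0,-22],[0,0,0]],[[-50,0,-23],[0,0,0]],[[-54,0,-25],[0,0,0]],[[-58,0,-27],[0,0,0]],[[-62,0,-29],[0,0,0]],[[-66,0,-31],[0,0,0]],[[-66,0,-31],[0,0,0]]])

```text
clock: 6.25
position: [0.5657, -0.1102, 0.0194]
eef_rot: [-3.14, -0.44, 1.481]
contact_force: [-0.3, 5.9, 0.3]
finger_gap: 0.626
finger_force: 30.4
```

```bash
python3 - <<'E'
from h import *
a,m=shot("pics/w3.png");b,_=shot("pics/s3.png","side");c,_=shot("pics/sc3.png","scene")
cv2.imwrite("pics/c3.png",np.vstack([np.hstack([cv2.resize(a[40:310,100:460],(400,300)),cv2.resize(b[170:305,220:400],(400,300),interpolation=2)]),cv2.resize(c[170:350,170:410],(800,600))[:300]]))
p=state()["position"]*1000;d=np.array([.091,.996])
inc([*(p[:2]-78*d),19.6],84.7,25)
E
```

```text
[np.float64(558.6133966986664), np.float64(-187.79232355840216), 19.6] shift [-70.5, -0.2, -33.3] turn [-0.0029, -0.0028, 0.003] axis [ 0.04  0.42 -0.91]
```

View pics/c3.png

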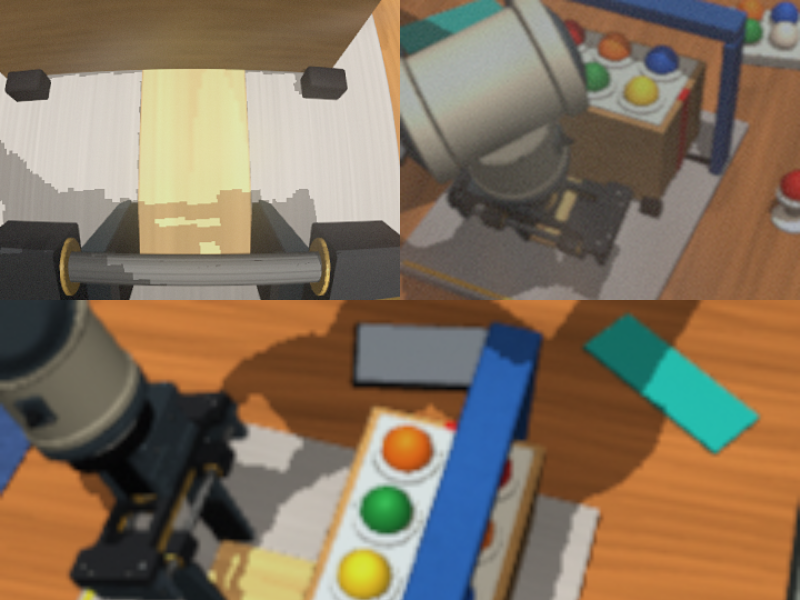

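The board slides out straight and the box stays against the stops. I'll keep pulling.

servo_tool(increments=[[[-3,0,-1],[0,0,0]],[[-7,0,-3],[0,0,0]],[[-11,0,-5],[0,0,0]],[[-15,0,-7],[0,0,0]],[[-19,0,-9],[0,0,0]],[[-23,0,-11],[0,0,0]],[[-27,0,-13],[0,0,0]],[[-31,0,-15],[0,0,0]],[[-35,0,-17],[0,0,0]],[[-39,0,-18],[0,0,0]],[[-43,0,-20],[0,0,0]],[[-46,0,-22],[0,0,0]],[[-49,0,-23],[0,0,0]],[[-52,0,-24],[0,0,0]],[[-55,0,-26],[0,0,0]],[[-60,0,-28],[0,0,0]],[[-65,0,-31],[0,0,0]],[[-70,0,-33],[0,0,0]],[[-70,0,-33],[0,0,0]],[[-70,0,-33],[0,0,0]]])

```text
clock: 8.4
position: [0.5596, -0.1882, 0.0197]
eef_rot: [3.141, -0.437, 1.482]
contact_force: [-0.9, 0.1, 0.0]
finger_gap: 0.63
finger_force: 30.0
```

servo_tool(increments=[[[0,0,0],[0,0,0]],[[0,0,0],[0,0,0]],[[0,0,0],[0,0,0]]], hand=80)

```text
clock: 8.7
position: [0.5596, -0.1879, 0.0198]
eef_rot: [3.141, -0.438, 1.482]
contact_force: [0.1, 0.8, -0.0]
finger_gap: 0.855
finger_force: 0.0
```

```bash
python3 - <<'E'
from h import *
a,m=shot("pics/w4.png");b,_=shot("pics/s4.png","side")
cv2.imwrite("pics/c4.png",np.hstack([cv2.resize(a[40:310,100:460],(400,300)),cv2.resize(b[170:305,220:400],(400,300),interpolation=2)]))
hsv=cv2.cvtColor(a,cv2.COLOR_BGR2HSV)
p=state()["position"]*1000;print(p)
for k in (16,):
  pass
# upright above board middle: end of board 12mm behind TCP, middle 80 further
d=np.array([.091,.996]);c=p[:2]-12.5*d+80*d;print("mid",c)
inc([p[0]-3.8,p[1]-42,p[2]+90],84.7,25);inc([*c,120],84.7,0)
E
```

```text
[ 559.64768406 -187.92629913   19.78453461]
mid [ 565.79018406 -120.69629913]
[np.float64(555.84768405683), np.float64(-229.9262991283144), np.float64(109.78453460970371)] shift [-0.1, -0.0, -99.4] turn [-0.0013, -0.0012, 0.0035] axis [ 0.04  0.42 -0.91]
[np.float64(565.7901840568298), np.float64(-120.6962991283144), 120] shift [103.6, 0.2, -62.2] turn [-0.0005, -0.4376, 0.0038] axis [ 0. -0. -1.]
```

View pics/c4.png

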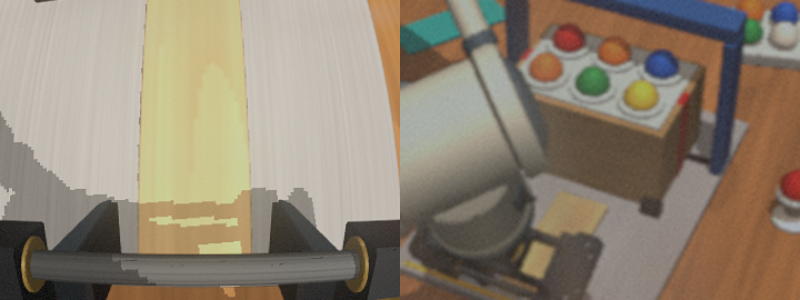

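Board is fully out, lying on the infeed. The box stands behind the stops. I'll regrasp upright at the middle.

servo_tool(increments=[[[0,0,-40],[0,0,0]],[[0,0,-80],[0,0,0]],[[40,0,-85],[0,-0.15,0]],[[80,0,-75],[0,-0.29,0]],[[104,0,-62],[0,-0.4376,0.003]],[[104,0,-62],[0,-0.4376,0.003]],[[90,0,-32],[0,-0.4376,0.003]],[[77,0,-5],[0,-0.4376,0.003]],[[68,0,15],[0,-0.4376,0.003]],[[63,0,24],[0,-0.4376,0.003]],[[59,0,33],[0,-0.4376,0.003]],[[59,0,33],[0,-0.4376,0.003]],[[59,0,33],[0,-0.4376,0.003]]], hand=88)

```text
clock: 10.1
position: [0.566, -0.1211, 0.0155]
eef_rot: [3.141, 0.0, 1.479]
contact_force: [0.5, -0.0, 0.0]
finger_gap: 0.964
finger_force: 0.0
```

servo_tool(increments=[[[0,0,0],[0,0,0]],[[0,0,0],[0,0,0]],[[0,0,0],[0,0,0]],[[0,0,0],[0,0,0]],[[0,0,0],[0,0,0]],[[0,0,0],[0,0,0]]], hand=40, force=25)

```text
clock: 10.7
position: [0.5658, -0.121, 0.0152]
eef_rot: [3.142, 0.0, 1.479]
contact_force: [-1.3, 0.3, 6.1]
finger_gap: 0.65
finger_force: 25.0
```

```bash
python3 - <<'E'
from h import *
p=state()["position"]*1000;print(p)
inc([*p[:2],110],84.7,0);inc([453.7,-383.4,110],-9,0)
E
```

```text
[ 565.77249789 -120.9622747    15.15015737]
[np.float64(565.7724978949616), np.float64(-120.96227470345336), 110] shift [-0.0, 0.0, -94.8] turn [0.0001, 0.0002, 0.0007] axis [ 0. -0. -1.]
[453.7, -383.4, 110] shift [-271.6, -87.5, -94.8] turn [0.0002, 0.0001, 1.636] axis [-0. -0. -1.]
```

servo_tool(increments=[[[0,0,-10],[0,0,0]],[[0,0,-30],[0,0,0]],[[0,0,-60],[0,0,0]],[[-10,-5,-95],[0,0,0]],[[-272,-88,-95],[0,0,1.636]],[[-272,-88,-95],[0,0,1.636]],[[-272,-88,-95],[0,0,1.636]],[[-272,-88,-95],[0,0,1.636]],[[-272,-88,-95],[0,0,1.636]],[[-272,-88,-95],[0,0,1.636]],[[-272,-88,-95],[0,0,1.636]],[[-272,-88,-95],[0,0,1.636]],[[-272,-88,-95],[0,0,1.636]],[[-272,-88,-95],[0,0,1.636]],[[-272,-88,-95],[0,0,1.636]],[[-272,-88,-95],[0,0,1.636]],[[-272,-88,-95],[0,0,1.636]],[[-272,-88,-95],[0,0,1.636]]])

```text
clock: 12.5
position: [0.4531, -0.3837, 0.1101]
eef_rot: [3.141, 0.0, -0.154]
contact_force: [0.9, 0.4, -1.1]
finger_gap: 0.65
finger_force: 25.0
```

```bash
python3 - <<'E'
from h import *
p=state()["position"]*1000;print(p)
inc([453.7,-383.4,8],-9,0)
a,m=shot("pics/w5.png");b,_=shot("pics/s5.png","side")
cv2.imwrite("pics/c5.png",np.hstack([cv2.resize(a,(400,300)),cv2.resize(b[150:420,20:380],(400,300))]))
import pickle;pickle.dump(m,open("w5.pkl","wb"))
hsv=cv2.cvtColor(a,cv2.COLOR_BGR2HSV);k=cv2.inRange(hsv,(15,60,90),(35,255,255));k[:60]=0
c=max(cv2.findContours(k,0,2)[0],key=cv2.contourArea)[:,0];print(len(c),cv2.boundingRect(c))
P=wcast(c,(p[2]+2)/1000,m)[:,:2]*1000;print(cv2.minAreaRect(P.astype(np.float32)))
E
```

```text
[ 453.07244133 -383.65825721  110.12072046]
[453.7, -383.4, 8] shift [0.6, -0.4, 102.1] turn [0.0001, 0.0002, 0.0035] axis [-0. -0. -1.]
551 (331, 60, 229, 202)
((475.8287048339844, -516.848876953125), (181.57008361816406, 146.490966796875), 88.29447174072266)
```

View pics/c5.png

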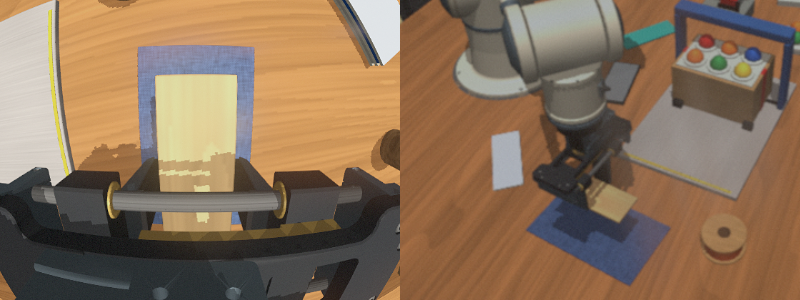

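```bash
python3 - <<'E'
from h import *
import pickle;m=pickle.load(open("w5.pkl","rb"))
P=wcast([(218,103),(333,103)],.113,m)*1000;M=wcast([(193,64),(355,64)],.004,m)*1000
p=np.array([453.1,-383.7]);d=np.array([np.cos(np.radians(-8.8)),np.sin(np.radians(-8.8))]);n=np.array([-d[1],d[0]])
for q in (*P,*M):print((q[:2]-p)@d,(q[:2]-p)@n)
E
```

```text
81.55635451077384 29.025585731516486
81.54270628833233 -30.108798425544514
121.81433773893767 69.69796517217878
121.62889437225486 -68.73358610460352
```

servo_tool(increments=[[[0,0,45],[0,0,0]],[[0,0,75],[0,0,0.003]],[[0,0,90],[0,0,0.003]],[[0,0,98],[0,0,0.003]],[[0,0,102],[0,0,0.003]],[[0,0,102.5],[0,0,0.003]],[[0,0,102.5],[0,0,0.003]]])

```text
clock: 13.3
position: [0.4534, -0.3841, 0.0082]
eef_rot: [3.141, -0.001, -0.16]
contact_force: [0.0, 0.9, -0.9]
finger_gap: 0.649
finger_force: 25.0
```

servo_tool(increments=[[[0,0,0],[0,0,0]],[[0,0,0],[0,0,0]],[[0,0,0],[0,0,0]],[[0,0,0],[0,0,0]],[[0,0,-20],[0,0,0]],[[0,0,-60],[0,0,0]],[[0,0,-110],[0,0,0]],[[0,0,-160],[0,0,0]],[[0,0,-210],[0,0,0]],[[0,0,-260],[0,0,0]],[[0,0,-300],[0,0,0]],[[0,0,-300],[0,0,0]]], hand=85)

```text
clock: 14.5
position: [0.4547, -0.3852, 0.3135]
eef_rot: [3.136, -0.007, -0.16]
contact_force: [0.3, -1.0, -0.4]
finger_gap: 0.931
finger_force: 0.0
```

```bash
python3 - <<'E'
from h import *
inc([440,0,330],84,0)
im,m=shot("pics/sc6.png","scene");hsv=cv2.cvtColor(im,cv2.COLOR_BGR2HSV)
k=cv2.inRange(hsv,(20,60,120),(35,255,255));k[:165]=0;k[250:]=0;k[:,:110]=0;k[:,210:]=0
c=max(cv2.findContours(k,0,2)[0],key=cv2.contourArea)[:,0];print(cv2.minAreaRect((cast("scene",c,.01)[:,:2]*1000).astype(np.float32)))
E
```

```text
[440, 0, 330] shift [-75.7, -377.8, -19.2] turn [0.0103, -0.0009, -1.626] axis [ 0. -0. -1.]
((454.4176025390625, -384.7554931640625), (59.55766296386719, 159.24664306640625), 81.28256225585938)
```

Board on the mat: centre within 1.5 mm and 0.3° of the mat's. Next, the control box.

servo_tool(increments=[[[-76,-378,-20],[0.01,0,-1.626]],[[-76,-378,-20],[0.01,0,-1.626]],[[-76,-378,-20],[0.01,0,-1.626]],[[-76,-378,-20],[0.01,0,-1.626]],[[-76,-378,-20],[0.01,0,-1.626]],[[-76,-378,-20],[0.01,0,-1.626]],[[-76,-378,-20],[0.01,0,-1.626]],[[-76,-378,-20],[0.01,0,-1.626]],[[-76,-378,-20],[0.01,0,-1.626]],[[-76,-378,-20],[0.01,0,-1.626]],[[-76,-378,-20],[0.01,0,-1.626]],[[-76,-378,-20],[0.01,0,-1.626]],[[-76,-378,-20],[0.01,0,-1.626]]])

```text
clock: 15.85
position: [0.438, 0.0016, 0.3267]
eef_rot: [-3.134, -0.006, 1.462]
contact_force: [-0.4, 0.6, -0.7]
finger_gap: 0.932
finger_force: 0.0
```

```bash
python3 - <<'E'
from h import *
inc([430,392,270],176,0)
E
```

```text
[430, 392, 270] shift [386.8, -49.9, 59.6] turn [-0.0009, -0.0113, -1.6099] axis [ 0.  0. -1.]
```

servo_tool(increments=[[[387,-50,60],[0,-0.011,-1.61]],[[387,-50,60],[0,-0.011,-1.61]],[[387,-50,60],[0,-0.011,-1.61]],[[387,-50,60],[0,-0.011,-1.61]],[[387,-50,60],[0,-0.011,-1.61]],[[387,-50,60],[0,-0.011,-1.61]],[[387,-50,60],[0,-0.011,-1.61]],[[387,-50,60],[0,-0.011,-1.61]],[[387,-50,60],[0,-0.011,-1.61]],[[387,-50,60],[0,-0.011,-1.61]],[[387,-50,60],[0,-0.011,-1.61]],[[387,-50,60],[0,-0.011,-1.61]],[[387,-50,60],[0,-0.011,-1.61]],[[387,-50,60],[0,-0.011,-1.61]]], hand=40)

```text
clock: 17.25
position: [0.4288, 0.392, 0.2701]
eef_rot: [-3.141, 0.0, 3.072]
contact_force: [0.2, -0.4, 1.0]
finger_gap: 0.438
finger_force: 0.0
```

```bash
python3 - <<'E'
from h import *
a,m=shot("pics/w7.png");p=state()["position"]*1000;print(p)
b,_=shot("pics/sc7.png","scene")
cv2.imwrite("pics/c7.png",np.hstack([cv2.resize(a[0:340],(480,292)),cv2.resize(b[160:290,380:500],(270,292))]))
hsv=cv2.cvtColor(a,cv2.COLOR_BGR2HSV)
for nm,k,z in (("tab",cv2.inRange(hsv,(23,120,110),(35,255,255)),.080),("red",cv2.inRange(hsv,(0,150,90),(8,255,255))|cv2.inRange(hsv,(172,150,90),(180,255,255)),.086)):
    for c in sorted(cv2.findContours(k,0,2)[0],key=cv2.contourArea)[-3:]:
        c=c[:,0];P=wcast(c,z,m)[:,:2]*1000;print(nm,cv2.boundingRect(c),cv2.minAreaRect(P.astype(np.float32)))
import pickle;pickle.dump(m,open("w7.pkl","wb"))
E
```

```text
[428.83364885 391.9645577  270.11065615]
tab (475, 149, 4, 3) ((403.2958679199219, 650.0010375976562), (3.1290745735168457, 4.08683967590332), 34.107906341552734)
tab (472, 140, 7, 6) ((392.52496337890625, 647.3447265625), (6.416318893432617, 9.915926933288574), 0.18519365787506104)
tab (274, 185, 14, 15) ((441.3515319824219, 396.61004638671875), (14.896562576293945, 16.410837173461914), 86.46702575683594)
red (23, 211, 52, 29) ((465.6731872558594, 68.8348617553711), (9.131711959838867, 120.8392333984375), 17.477705001831055)
red (438, 97, 30, 40) ((358.197021484375, 608.5506591796875), (41.45633316040039, 48.58110046386719), 85.28282928466797)
red (257, 200, 48, 40) ((472.653076171875, 394.33099365234375), (54.32030487060547, 47.30536651611328), 85.9173355102539)
```

View pics/c7.png

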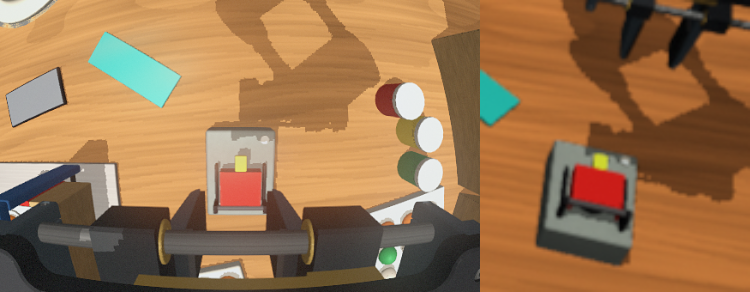

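The wrist view shows the closed guard with its tab at full-frame (281,192), in front of the red plate. The tab point is about (440, 396).

```bash
cat > g.py <<'E'
from h import *
H=np.array([505.,391.8,80.]);Y=-4
e=np.array([np.cos(np.radians(Y)),np.sin(np.radians(Y)),0]);Z=np.array([0,0,1.])
def pose(th,psi,back=0):
    t,p=np.radians(th),np.radians(psi);c,s=np.cos(t),np.sin(t)
    tab=H+e*(-65*c-4*s)+Z*(65*s-4*c)
    a=e*np.sin(p)-Z*np.cos(p);n=e*np.cos(p)+Z*np.sin(p)
    return (tab+(8-back)*a-8*n).round(1).tolist(),180+Y,-psi
E
python3 - <<'E'
from g import *
inc(*pose(0,25,70));inc(*pose(0,25))
E
```

```text
[406.8, 398.7, 128.8] shift [22.6, 5.3, 141.4] turn [-0.0001, -0.4357, 0.0016] axis [ 0.42 -0.03 -0.91]
[436.3, 396.6, 65.4] shift [-7.0, 5.2, 204.8] turn [-0.0001, -0.4357, 0.0016] axis [ 0.42 -0.03 -0.91]
```

servo_tool(increments=[[[22,5,50],[0,-0.15,0]],[[22,5,100],[0,-0.3,0]],[[22,5,141],[0,-0.436,0]],[[22,5,141],[0,-0.436,0]],[[10,5,168],[0,-0.436,0]],[[1,5,188],[0,-0.436,0]],[[-4,5,198],[0,-0.436,0]],[[-7,5,204],[0,-0.436,0]],[[-7,5,204],[0,-0.436,0]],[[-7,5,204],[0,-0.436,0]]], hand=32)

```text
clock: 18.35
position: [0.4353, 0.3962, 0.0662]
eef_rot: [-3.141, 0.435, 3.075]
contact_force: [-11.0, 2.4, -2.7]
finger_gap: 0.353
finger_force: 5.5
```

servo_tool(increments=[[[0,0,0],[0,0,0]],[[0,0,0],[0,0,0]],[[0,0,0],[0,0,0]],[[0,0,0],[0,0,0]],[[0,0,0],[0,0,0]]], hand=5, force=10)

```text
clock: 18.85
position: [0.4354, 0.3973, 0.0666]
eef_rot: [3.14, 0.436, 3.075]
contact_force: [-13.6, 7.8, -3.5]
finger_gap: 0.171
finger_force: 14.0
```

```bash
python3 - <<'E'
from g import *
print(state()["position"])
for i in range(0,13): th=i*9.2; inc(*pose(th,25-th*.55))
E
```

```text
[0.43540786 0.39731962 0.06663241]
[436.3, 396.6, 65.4] shift [-0.3, -0.7, 1.5] turn [0.0031, -0.0003, 0.0027] axis [ 0.42 -0.03 -0.91]
[435.6, 396.7, 76.2] shift [-4.3, -0.6, -8.6] turn [0.003, 0.088, 0.0028] axis [ 0.34 -0.02 -0.94]
[436.6, 396.6, 86.9] shift [-9.7, -0.6, -17.8] turn [0.0028, 0.1763, 0.003] axis [ 0.26 -0.02 -0.97]
[439.2, 396.4, 97.3] shift [-16.4, -0.6, -26.2] turn [0.0027, 0.2646, 0.0031] axis [ 0.17 -0.01 -0.99]
[443.4, 396.1, 107.1] shift [-24.4, -0.6, -33.3] turn [0.0026, 0.353, 0.0032] axis [ 0.08 -0.01 -1.  ]
[449.1, 395.7, 116.0] shift [-33.3, -0.6, -38.9] turn [0.0024, 0.4413, 0.0034] axis [-0.01  0.   -1.  ]
[456.0, 395.2, 123.9] shift [-42.9, -0.7, -43.2] turn [0.0023, 0.5296, 0.0035] axis [-0.09  0.01 -1.  ]
[464.1, 394.7, 130.5] shift [-53.1, -0.6, -45.7] turn [0.0022, 0.6179, 0.0036] axis [-0.18  0.01 -0.98]
[473.0, 394.0, 135.7] shift [-63.4, -0.7, -46.7] turn [0.002, 0.7062, 0.0037] axis [-0.27  0.02 -0.96]
[482.6, 393.4, 139.3] shift [-73.6, -0.7, -45.9] turn [0.0019, 0.7945, 0.0038] axis [-0.35  0.02 -0.94]
[492.6, 392.7, 141.3] shift [-83.5, -0.7, -43.5] turn [0.0017, 0.8828, 0.0039] axis [-0.43  0.03 -0.9 ]
[502.7, 392.0, 141.7] shift [-92.9, -0.7, -39.5] turn [0.0015, 0.9712, 0.004] axis [-0.51  0.04 -0.86]
[512.7, 391.3, 140.5] shift [-101.5, -0.8, -34.2] turn [0.0014, 1.0595, 0.0041] axis [-0.58  0.04 -0.81]
```

The tab is gripped at 15.6 mm, but a finger presses the plate edge (11 N). I'll back off 4 mm and regrip.

servo_tool(increments=[[[2,0.5,-1],[0,0,0]],[[4,1,-2],[0,0,0]],[[4,1,-2],[0,0,0]]], hand=24)

```text
clock: 19.15
position: [0.432, 0.3981, 0.067]
eef_rot: [3.141, 0.437, 3.075]
contact_force: [-0.1, -0.3, -0.3]
finger_gap: 0.26
finger_force: 0.0
```

servo_tool(increments=[[[0,0,0],[0,0,0]],[[0,0,0],[0,0,0]],[[0,0,0],[0,0,0]]], hand=5)

```text
clock: 19.45
position: [0.4321, 0.3978, 0.0664]
eef_rot: [-3.141, 0.437, 3.076]
contact_force: [0.9, -0.1, 0.9]
finger_gap: 0.173
finger_force: 10.0
```

servo_tool(increments=[[[-4,0,-10],[0,0.088,0]],[[-9.5,0,-19.5],[0,0.176,0]],[[-16,0,-27.5],[0,0.265,0]],[[-24,0,-35],[0,0.353,0]],[[-33,0,-40.5],[0,0.441,0]],[[-42.5,0,-44.5],[0,0.53,0]],[[-42.5,0,-44.5],[0,0.53,0]]])

```text
clock: 20.15
position: [0.4536, 0.3962, 0.1256]
eef_rot: [3.141, -0.096, 3.074]
contact_force: [-6.3, 0.8, 8.7]
finger_gap: 0.169
finger_force: 10.0
```

```bash
python3 - <<'E'
from g import *
print(state()["position"])
r=pose(55.2,25-55.2*.55)[0];p=state()["position"]*1000
for i in range(6,13):
    th=i*9.2; q=pose(th,25-th*.55); inc(list(np.round(p+np.array(q[0])-r,1)),*q[1:])
E
```

```text
[0.45355954 0.39621384 0.1255547 ]
[np.float64(453.6), np.float64(396.2), np.float64(125.6)] shift [-0.0, -0.0, -0.0] turn [0.0005, -0.0025, 0.0019] axis [-0.09  0.01 -1.  ]
[np.float64(461.7), np.float64(395.7), np.float64(132.2)] shift [-7.5, 0.0, -7.4] turn [0.0004, 0.0858, 0.0019] axis [-0.18  0.01 -0.98]
[np.float64(470.6), np.float64(395.0), np.float64(137.4)] shift [-15.9, -0.0, -13.4] turn [0.0003, 0.1741, 0.0019] axis [-0.27  0.02 -0.96]
[np.float64(480.2), np.float64(394.4), np.float64(141.0)] shift [-25.1, 0.0, -17.9] turn [0.0002, 0.2624, 0.002] axis [-0.35  0.02 -0.94]
[np.float64(490.2), np.float64(393.7), np.float64(143.0)] shift [-34.9, -0.0, -20.9] turn [0.0001, 0.3508, 0.002] axis [-0.43  0.03 -0.9 ]
[np.float64(500.3), np.float64(393.0), np.float64(143.4)] shift [-44.9, -0.0, -22.3] turn [0.0, 0.4391, 0.002] axis [-0.51  0.04 -0.86]
[np.float64(510.3), np.float64(392.3), np.float64(142.2)] shift [-55.0, -0.0, -22.0] turn [-0.0001, 0.5274, 0.002] axis [-0.58  0.04 -0.81]
```

servo_tool(increments=[[[2,0,-2.5],[0,0,0]],[[-6,0,-10],[0,0.086,0]],[[-14.5,0,-16.5],[0,0.174,0]],[[-24,0,-21],[0,0.262,0]],[[-34.5,0,-24],[0,0.351,0]],[[-45,0,-25.5],[0,0.439,0]],[[-55.5,0,-25],[0,0.527,0]],[[-55.5,0,-25],[0,0.527,0]]])

```text
clock: 20.95
position: [0.5108, 0.3922, 0.1425]
eef_rot: [-3.141, -0.624, 3.073]
contact_force: [1.8, -2.3, 5.4]
finger_gap: 0.175
finger_force: 10.0
```

```bash
python3 - <<'E'
from g import *
a,_=shot("pics/w8.png");b,_=shot("pics/sc8.png","scene");c,_=shot("pics/s8.png","side")
cv2.imwrite("pics/c8.png",np.hstack([cv2.resize(b[180:290,380:490],(400,400),interpolation=2),cv2.resize(c[90:190,260:360],(400,400),interpolation=2)]))
E
```

```text
(no output)
```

View pics/c8.png

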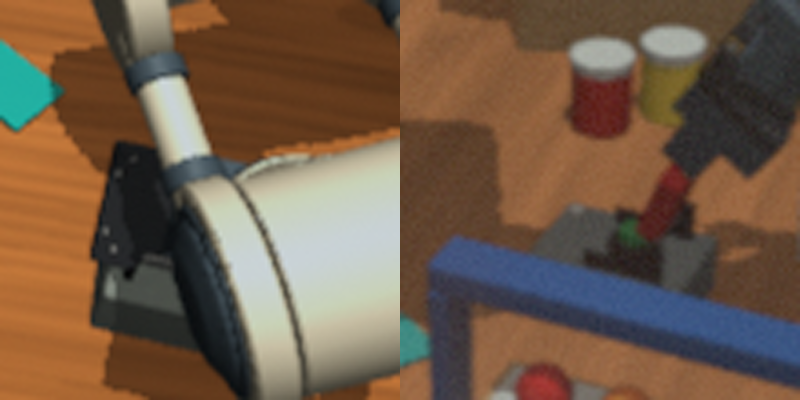

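The guard stands past vertical, at roughly 1.9 rad, with the green button showing at side (317,148). I'll release and back out.

servo_tool(increments=[[[0,0,0],[0,0,0]],[[0,0,0],[0,0,0]],[[0,0,0],[0,0,0]],[[0,0,-20],[0,0,0]],[[0,0,-50],[0,0,0]],[[0,0,-90],[0,0,0]],[[0,0,-130],[0,0,0]],[[0,0,-130],[0,0,0]]], hand=26)

```text
clock: 21.9
position: [0.5875, 0.3879, 0.2545]
eef_rot: [3.138, -0.613, 3.077]
contact_force: [0.2, 0.4, 0.6]
finger_gap: 0.287
finger_force: 0.0
```

```bash
python3 - <<'E'
from g import *
inc([465,393,300],176,0)
b,m=shot("pics/s9.png","side");hsv=cv2.cvtColor(b,cv2.COLOR_BGR2HSV);k=cv2.inRange(hsv,(40,80,30),(85,255,255));k[:125]=0;k[175:]=0;k[:,:290]=0;k[:,340:]=0
for c in cv2.findContours(k,0,2)[0]:
    M=cv2.moments(c)
    if M["m00"]>4:u=M["m10"]/M["m00"],M["m01"]/M["m00"];print(M["m00"],u,cast("side",u,.070)*1000)
E
```

```text
[465, 393, 300] shift [126.5, -2.9, 33.3] turn [0.002, -0.6128, 0.0041] axis [ 0.  0. -1.]
14.0 (317.25, 148.0) [[472.25738283 386.49274729  70.        ]]
```

servo_tool(increments=[[[30,0,-20],[0,-0.15,0]],[[70,-1,0],[0,-0.3,0]],[[110,-2,20],[0,-0.45,0]],[[126,-3,33],[0,-0.613,0]],[[126,-3,33],[0,-0.613,0]],[[126,-3,33],[0,-0.613,0]],[[126,-3,33],[0,-0.613,0]]], hand=0)

```text
clock: 22.65
position: [0.4621, 0.3931, 0.2966]
eef_rot: [-3.141, -0.009, 3.077]
contact_force: [0.7, -0.1, -0.2]
finger_gap: 0.004
finger_force: 0.0
```

```bash
python3 - <<'E'
from g import *
a,m=shot("pics/w10.png");print(state()["position"]);hsv=cv2.cvtColor(a,cv2.COLOR_BGR2HSV);k=cv2.inRange(hsv,(40,80,30),(85,255,255))
for c in cv2.findContours(k,0,2)[0]:
    if cv2.contourArea(c)>30:
        P=wcast(c[:,0],.072,m)[:,:2]*1000;print(cv2.boundingRect(c),cv2.minAreaRect(P.astype(np.float32)))
b,_=shot("pics/sc10.png","scene")
cv2.imwrite("pics/c10.png",np.hstack([cv2.resize(a[100:310,140:420],(400,300)),cv2.resize(b[190:280,380:500],(400,300),interpolation=2)]))
E
```

```text
[0.46306731 0.3929543  0.29608685]
(377, 293, 23, 13) ((651.5029907226562, 546.4110717773438), (35.09279251098633, 20.879451751708984), 87.40229797363281)
(410, 291, 17, 5) ((647.6502685546875, 595.1776123046875), (27.42816925048828, 7.001184940338135), 81.16755676269531)
(268, 178, 20, 19) ((473.8350830078125, 394.6346435546875), (23.683029174804688, 22.892200469970703), 86.29389190673828)
(456, 156, 19, 30) ((464.8117980957031, 656.7066040039062), (39.71703338623047, 31.577259063720703), 3.3557472229003906)
(170, 59, 42, 44) ((330.53839111328125, 296.2171936035156), (35.99589538574219, 50.079010009765625), 51.553375244140625)
(119, 36, 59, 25) ((278.59423828125, 241.39846801757812), (81.30309295654297, 25.84412956237793), 88.89320373535156)
```

View pics/c10.png

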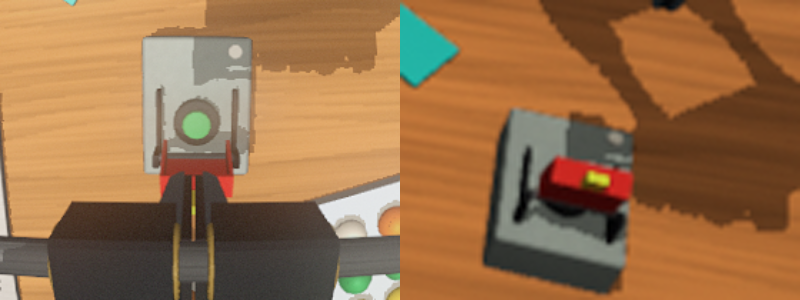

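The wrist view shows the open guard and the whole button, at about (474,395) mm. I'll press it.

```bash
python3 - <<'E'
from g import *
inc([472,394.5,90],176,0);inc([472,394.5,65.5],176,0)
E
```

```text
[472, 394.5, 90] shift [-10.2, 2.4, 205.7] turn [-0.001, -0.0095, 0.0033] axis [ 0.  0. -1.]
[472, 394.5, 65.5] shift [-10.4, 2.4, 230.2] turn [-0.001, -0.0095, 0.0033] axis [ 0.  0. -1.]
```

servo_tool(increments=[[[-10,2,50],[0,-0.0095,0]],[[-10,2,100],[0,-0.0095,0]],[[-10,2,150],[0,-0.0095,0]],[[-10,2,195],[0,-0.0095,0]],[[-10,2,215],[0,-0.0095,0]],[[-10,2,222],[0,-0.0095,0]],[[-10,2,226],[0,-0.0095,0]],[[-10,2,229],[0,-0.0095,0]],[[-10,2,230],[0,-0.0095,0]],[[-10,2,230],[0,-0.0095,0]],[[-10,2,230],[0,-0.0095,0]]])

```text
clock: 23.85
position: [0.472, 0.3947, 0.0675]
eef_rot: [3.141, 0.004, 3.076]
contact_force: [3.1, -2.2, 4.3]
finger_gap: 0.007
finger_force: 2.0
```

servo_tool(increments=[[[0,0,1],[0,0,0]],[[0,0,2],[0,0,0]],[[0,0,2.5],[0,0,0]],[[0,0,2.5],[0,0,0]],[[0,0,2.5],[0,0,0]]])

```text
clock: 24.35
position: [0.472, 0.3948, 0.0659]
eef_rot: [3.14, 0.004, 3.076]
contact_force: [-2.4, -5.0, 28.4]
finger_gap: 0.008
finger_force: 14.3
```

The button has bottomed out. I'll retract.

servo_tool(increments=[[[0,0,0],[0,0,0]],[[0,0,-10],[0,0,0]],[[0,0,-50],[0,0,0]],[[0,0,-100],[0,0,0]],[[40,0,-150],[0,0,0]],[[80,0,-200],[0,0,0]],[[80,0,-240],[0,0,0]],[[80,0,-240],[0,0,0]],[[80,0,-240],[0,0,0]]])

```text
clock: 25.25
position: [0.3906, 0.4005, 0.3064]
eef_rot: [3.139, 0.005, 3.077]
contact_force: [-0.4, -0.0, -0.8]
finger_gap: 0.002
finger_force: 0.0
```

```bash
python3 - <<'E'
from h import *
b,_=shot("pics/sc11.png","scene");c,_=shot("pics/s11.png","side")
cv2.imwrite("pics/c11.png",np.hstack([cv2.resize(b[150:360,100:460],(440,257)),cv2.resize(c[120:400,120:450],(360,257))]))
E
```

```text
(no output)
```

View pics/c11.png

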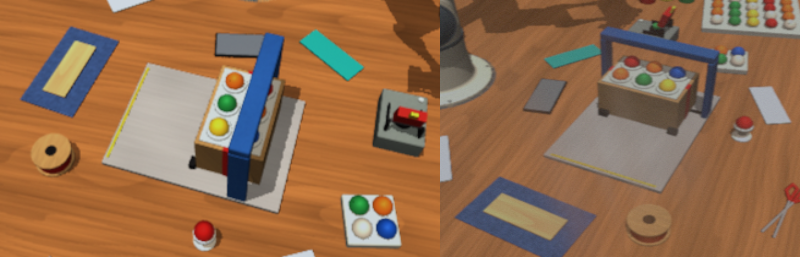

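The board lies centred on the mat, the box is flat on the bed behind the stops, the guard stays up, and the other items haven't moved.

```bash
python3 -c "
from cell import job
print(job.sign_off())"
```

```text
the job is handed in; nothing more can be done
None
```

The job is done and handed in at about 25 s: the board lies centred on the blue mat, the box stands flat on the bed behind the stops, the guard stays up at roughly 1.9 rad (judged from the pictures), and the start button was pressed fully down.

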